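Cover the seedling tray and shut the propagator vent

TASK

Cover the seedling tray with the clear propagator dome, seated fully home inside the tray's lip, and then slide the flush white vent plate in its roof fully shut by pressing on it with the fingertips. Be gentle: the thin plastic cracks if the dome is dropped or rammed on the tray or the vent is pressed hard, so use a light fingertip pressure. Leave the dibber, the stoneware pot, the hand fork and the seed tin where they are.

Things in the scene. Friction and masses are not known exactly. Their poses are not given: they have to be found in the camera images.
- tray: Black plastic seed tray with seedlings (below 70 mm), fixed. 242 x 182 mm over its lip, long side along x. Origin: centre of its underside, on the table; z up. A level ledge all round, 42 mm above the origin, carries the dome; round the ledge a flaring lip rises to 54 mm. The pocket inside the lip is 230 x 170 mm at the ledge, about 238 x 178 mm at the lip's top.
- dome: Clear thin plastic dome, loose, about 0.26 kg, at first standing on the table. Origin: centre of its underside; x along its long side, z up. Its bottom flange, 224 x 164 x 4 mm, drops into the tray's pocket with 3 mm to spare all round, either way round; its origin is then 42 mm above the tray's. Roof 92 mm above the origin. Set it down softly.
- grip (a point): Where to pinch the dome: in the frosted grip ridge on the middle of its roof, straight above the dome's origin and 114 mm from it. Axes as the dome's. The ridge is 56 mm along x, 28 mm along y (pinch across y), from the roof at 92 mm up to 122 mm above the origin; keep the fingertips above 94 mm.
- vent_unit: The vent in the dome's roof. Origin at x = +60 mm, y = 0, z = 0 of the dome, axes as the dome's. Its dark green frame is 50 mm along x, 122 mm along y; its window, 42 mm along x and 76 mm along y, shows the flush white vent plate, which slides along y. The thin roof has sagged by an unknown amount: the plate's top is 90 to 98 mm above this origin; find it by touch, slowly. Over 15 N of pressing cracks it.
- vent (a joint): Vent plate, m: 0 fully shut at its stop, 0.020 fully open. Press on its ribbed pad (36 mm along y, 40 along x), centred at y = -(this value) from vent_unit, away from its 3 slots; push to the dome's +y to shut. The roof gives 1 mm per 12 N. The plate slides at about 4 N; a press of 9 to 12 N carries it, much less slips. At the stop resistance rises until the finger slips or the dome lifts: stop.
- dibber: Yellow plastic dibber with a T handle, 175 mm long, lying on the table. Bystander.
- pot: Grey stoneware pot, 118 mm across, 105 mm high, standing. Bystander.
- fork: Stainless hand fork with a wooden handle, 280 mm long, lying. Bystander.
- seed_tin: Round green seed tin with a paper label and a pale lid, 72 mm across, 85 mm high, standing. Bystander.

How it is judged:
On the way, in this order (a step that is already met when the one before it is completed fails the run):
1. the dome is seated home on the tray's ledge, inside the lip (z of dome in the frame of tray between 0.039 and 0.045 m and horizontal distance between dome and tray below 0.007 m and angle between the x axis of dome and the x axis of tray, either way round below 0.06 rad and angle between dome's own z axis and vertical below 0.025 rad), for 0.3 s.
2. the vent is slid fully shut with the dome still seated (all of step 1 and value of joint vent below 0.0025 m), for 0.2 s.
At the end, for the whole second after the job is handed in: The dome rests level on the tray's ledge inside the lip (origin 39 to 45 mm above the tray's, centre within 7 mm, long sides within 0.06 rad, tilt under 0.025 rad), at rest and released, with the vent within 2.5 mm of fully shut (all of step 2 and linear speed of dome below 0.02 m/s); the robot touches nothing.
It fails at once if the vent is pressed with more than 15 N (contact force between any of the fingers, the arm and vent_unit above 15 N).
It fails at once if the dome is dropped (over 0.45 m/s out of the fingers, a fall of about 10 mm) (linear speed of dome above 0.45 m/s and contact force between the fingers and dome below 0.5 N).
It fails at once if the dome is rammed on the tray with more than 60 N (contact force between dome and tray above 60 N).
It fails at once if a bystander is moved by more than 30 mm (distance of any of dibber, pot, fork, seed_tin from where it was at the start of the episode above 0.03 m).
It also fails if it takes over 58 s, if anything falls off the work surface, if the arm or the gripper's body presses on something with over 40 N, if the wrist force passes 120 N, or if a joint passes its speed limit or range.

ROBOT

A 6-joint arm with a two-finger parallel gripper is mounted at the origin on the work surface. World frame = base frame: x ahead of the robot, y to its left, z up, the work surface at z = 0. Lengths are in m, angles in rad, forces in N, time in s.
With the tool pointing down it reaches from about 0.35 to 0.775 m from the base axis. Payload 7.3 kg.
Tool frame: the origin (TCP) lies on the centre line of the jaws, within the pads' length; the fingertips stand 25 mm ahead of it and the grasp point (between the pads) lies 6 mm ahead of it; z points along the fingers, y is the direction in which the jaws open and shut (so a half turn about z gives the same grasp; the last joint's range is limited). The gripper opens to 92 mm and grips with 3 to 60 N. Pads are 19 mm wide; open, the fingers measure 130 mm over their backs; the gripper's body (75 mm by 190 mm) begins 47 mm behind the grasp point.
Start: joints at [-1.428, 0.342, 1.524, -0, 1.275, -0.146], TCP at [0.15, -0.503, 0.215] pointing down, gripper open.
Joint ranges: [-2.53, 2.53], [-0.77, 2.02], [0.04, 2.7], [-1, 4.14], [0.28, 2.66], [-3.11, 3.11]. Speed limits (rad/s): [2.57, 2.57, 3.14, 3.14, 3.14, 3.14].

INTERFACE

Orientations are given as [roll, pitch, yaw] about the fixed x, y, z axes, in that order (R = Rz(yaw) Ry(pitch) Rx(roll)).
In Python, from cell import telemetry, read_camera, workorder gives the robot as it stands.
- The arm moves only by the shell command python3 -m creep 'ROWS' [FORCE]. ROWS is JSON, one flat list of numbers, 5 for each row, row after row: the opening, from 0 (shut) to 1 (fully open), then the shift along the world's x, y, z in m, then the turn about the world's z in rad. A call has 1 to 12 rows; each row shifts and turns the pose as measured when the row begins; what a row does not reach is not made up. A row lasts 1/8 s, in which the tool goes at most 62.5 mm and 10.7 degrees, less where a joint would pass 70% of its speed; a pose out of reach is approached as far as the arm can. A call is refused whole if a number of a shift passes 0.0625 or a number of a turn 0.188, either way. A call with a gripper value outside its range is refused whole. The fingers move at their own pace and stop on an object; FORCE is the grip in N (left out, the last holds). Time passes only in rows, so rows that do not move let the fingers close. It gives the time, the measured TCP pose, the force and the opening at its end, in the units of the state.
- telemetry.observe(): the state, without advancing time (a new reading comes with each control period).
- read_camera(name): name is "scene" or "top"; returns a dict with "image" (400x640x3 uint8, red, green, blue), "fovy" (degrees; the focal length in pixels is half the picture's height over the tangent of half this angle, whatever the lens; pixels are square), "cx", "cy" (the principal point, pixels), "R" (3x3) and "t" (3): a world point X has camera coordinates R X + t. Camera axes: x right, y down, z forward; pixel columns grow to the right and rows downward; lengths in m; the calibration is good to about 2 mm. A picture is of the moment at which its call begins. There is no depth.
- workorder.hand_in(): hands the job in, once; it reports no verdict.
The state is a dict: "time": time; "qpos": joint angles; "qvel": joint speeds; "joint_efforts": joint torques, N m; "tool_pos": TCP position; "tool_rot": TCP orientation; "contact_force": force on the tool from outside, world axes, zero at the start; "torque": the same for the moment, N m; "opening": finger opening in m.
Only numpy, scipy, OpenCV 4.12 (cv2) and the standard library are available. Lean on these libraries where they do the work, as an engineer would, in place of code of your own. Each camera call takes 0.05 s, during which the arm holds its last target.

## Working session

There is one attempt and no reset: what is moved stays moved. The work goes in short steps, Python scripts to look and compute and a shell command to move; the robot and the scene stay as the last step left them, time stands still between calls to the robot, and variables do not carry over. Pictures are saved under pics/ and viewed, and the job is handed in when it is done.

```bash
ls; mkdir -p pics; python3 - <<'E'
from cell import telemetry, read_camera
import cv2,json
for n in("scene","top"):
    c=read_camera(n); cv2.imwrite(f"pics/{n}0.png",c["image"][:,:,::-1])
    print(n,c["fovy"],c["cx"],c["cy"],c["R"],c["t"],[k for k in c])
print(telemetry.observe())
E
```

```text
pics
scene 45.20214691251484 319.12843943507545 202.54898623984835 [[ 0.1810392   0.98346393  0.00484755]
 [ 0.83833664 -0.1517428  -0.52360845]
 [-0.51421444  0.09885754 -0.85194524]] [-0.11150426 -0.36462044  1.92371765] ['image', 'fovy', 'cx', 'cy', 'R', 't']
top 46.7141467826392 327.8764481790134 197.76976696791007 [[ 2.20907166e-03 -9.99997216e-01 -8.29926717e-04]
 [-9.78394838e-01 -1.98977451e-03 -2.06735534e-01]
 [ 2.06733307e-01  1.26868962e-03 -9.78396510e-01]] [0.00409258 0.50067635 1.50674634] ['image', 'fovy', 'cx', 'cy', 'R', 't']
{'time': 0.1, 'qpos': array([-1.42797933e+00,  3.42694334e-01,  1.52489321e+00,  5.66260716e-06,
        1.27539397e+00, -1.46027540e-01]), 'qvel': array([-0.00046785, -0.00133412, -0.0013042 , -0.00030473,  0.00022103,
        0.0001197 ]), 'joint_efforts': array([ 1.38101546e-03, -4.32003772e+01, -2.44694424e+01,  7.18562817e-02,
        5.26520703e-02, -4.59510420e-05]), 'tool_pos': array([ 0.14950037, -0.50288427,  0.21440291]), 'tool_rot': array([-3.14021936e+00, -2.07449733e-04,  2.88842743e-01]), 'contact_force': array([ 0.09686469, -0.44532126,  0.04079347]), 'torque': array([ 0.04993767, -0.01919878, -0.00228565]), 'opening': 0.09172457090938473}
```

View pics/scene0.png

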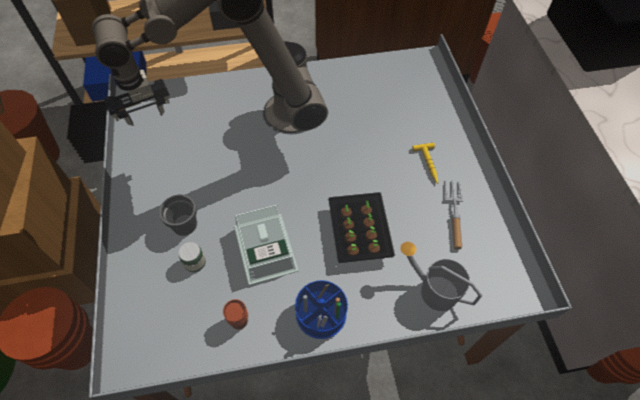

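View pics/top0.png

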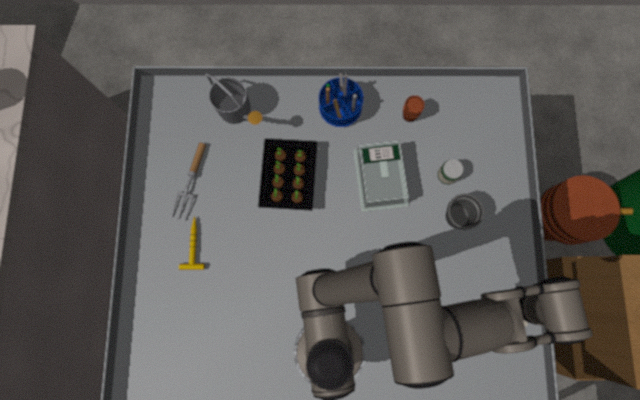

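The scene view shows the dome at about (266,245) with the green vent frame at (267,252), and the tray at (361,228). In the top view the dome is at (383,175) with the vent frame at (381,154), and the tray is at (288,174). I'll zoom in on both.

```bash
python3 - <<'E'
import cv2,numpy as np
a=cv2.imread("pics/top0.png")[130:220,250:420]; b=cv2.imread("pics/scene0.png")[185:295,220:400]
a=cv2.resize(a,(780,int(90*780/170)),interpolation=cv2.INTER_CUBIC);b=cv2.resize(b,(780,int(110*780/180)),interpolation=cv2.INTER_CUBIC)
cv2.imwrite("pics/a0.png",a);cv2.imwrite("pics/b0.png",b)
E
```

```text
(no output)
```

View pics/a0.png

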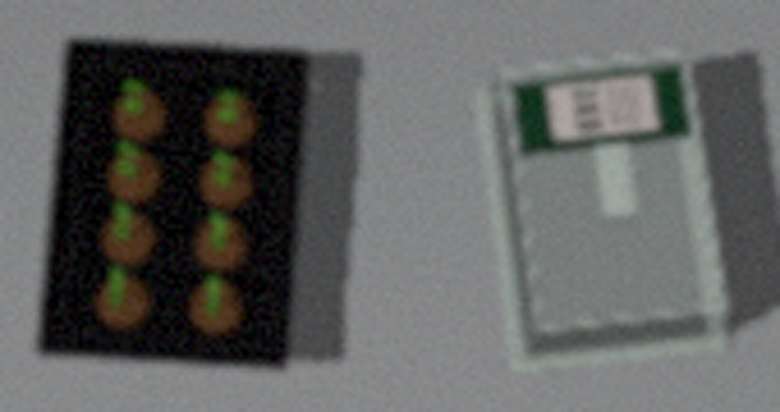

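View pics/b0.png

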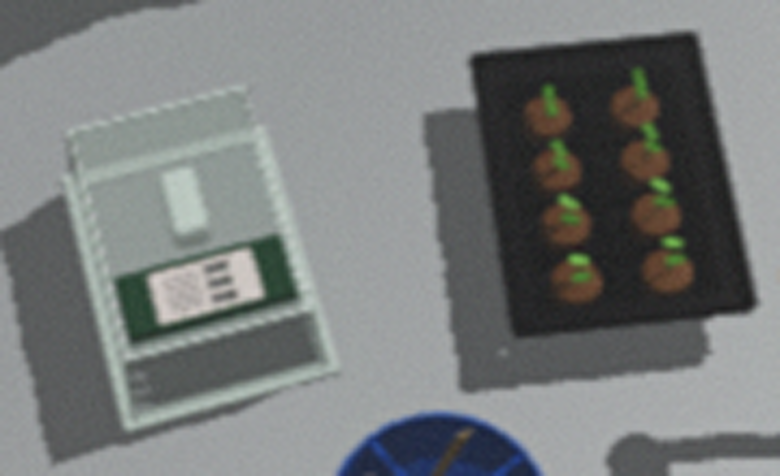

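```bash
cat > h.py <<'E'
import numpy as np,cv2
from cell import telemetry, read_camera
def K(c):
    f=200/np.tan(np.radians(c["fovy"])/2); return np.array([[f,0,c["cx"]],[0,f,c["cy"]],[0,0,1]])
def cast(c,uv,z):
    uv=np.atleast_2d(np.asarray(uv,float)); d=np.c_[uv,np.ones(len(uv))]@np.linalg.inv(K(c)).T
    R=np.asarray(c["R"]);t=np.asarray(c["t"]); C=-R.T@t; d=d@R
    return C+d*((z-C[2])/d[:,2])[:,None]
def proj(c,X):
    X=np.atleast_2d(X); Y=X@np.asarray(c["R"]).T+c["t"]; q=Y@K(c).T; return q[:,:2]/q[:,2:]
def avg(n,k=1):
    c=read_camera(n); im=c["image"].astype(float)
    for _ in range(k-1): im+=read_camera(n)["image"]
    c["image"]=(im/k).astype(np.uint8); return c
def blob(mask,near):
    n,l,s,ce=cv2.connectedComponentsWithStats(mask.astype(np.uint8)); 
    best=min((i for i in range(1,n) if s[i,4]>15),key=lambda i:np.hypot(*(ce[i]-near)))
    m=(l==best).astype(np.uint8); cs,_=cv2.findContours(m,cv2.RETR_EXTERNAL,cv2.CHAIN_APPROX_NONE)
    return max(cs,key=len)[:,0,:],s[best,4],m
def rect(P):
    (cx,cy),(w,h),a=cv2.minAreaRect((P[:,:2]*1000).astype(np.float32))
    if w<h: w,h,a=h,w,a+90
    return np.round([cx,cy,w,h,(a+90)%180-90],1)
E
python3 - <<'E'
from h import *
for n,pt,pd in(("top",(288,174),(381,154)),("scene",(361,228),(267,252))):
    c=avg(n,2); im=c["image"].astype(int); hsv=cv2.cvtColor(c["image"],cv2.COLOR_RGB2HSV)
    m=cv2.morphologyEx((im.max(2)<50).astype(np.uint8),cv2.MORPH_CLOSE,np.ones((9,9)))
    p,a,_=blob(m,pt); print(n,"C",-c["R"].T@c["t"],"tray",a,rect(cast(c,p,.054)))
    hull=cv2.approxPolyDP(cv2.convexHull(p),3,True)[:,0]; print(hull.tolist(),np.round(cast(c,hull,.054)[:,:2]*1000).tolist())
    g=(im[:,:,1]-im[:,:,0]>25)&(im[:,:,1]<110)
    g=(im[:,:,1]-im[:,:,0]>15)&(im[:,:,1]<110)&(hsv[:,:,0]>55)
    p,a,mm=blob(cv2.morphologyEx(g.astype(np.uint8),cv2.MORPH_CLOSE,np.ones((5,5))),pd); print("frame",a)
    for z in(.09,.094): print(z,rect(cast(c,p,z)))
    hull=cv2.approxPolyDP(cv2.convexHull(p),2,True)[:,0]; print(hull.tolist())
E
```

```text
top C [0.17835546 0.00317721 1.57770635] tray 3599 [585.4 140.3 238.5 181.   -3.4]
[[266, 139], [316, 142], [310, 209], [259, 205]] [[707.0, 219.0], [697.0, 47.0], [462.0, 65.0], [475.0, 236.0]]
frame 73
0.09 [ 650.5 -222.8   48.8   17.3    3.4]
0.094 [ 649.2 -222.1   48.7   17.3    3.4]
[[397, 145], [399, 157], [394, 159], [393, 146]]
scene C [ 1.31506471 -0.1358421   1.44852428] tray 3468 [586.9 141.9 243.2 178.2  -3.5]
[[379, 193], [393, 254], [339, 262], [329, 199]] [[472.0, 236.0], [705.0, 224.0], [702.0, 48.0], [465.0, 62.0]]
frame 115
0.09 [ 637.2 -133.4   54.8   47.2    6.6]
0.094 [ 639.2 -133.4   54.6   47.1    6.6]
[[283, 239], [288, 253], [274, 257], [275, 241]]
```

```bash
python3 - <<'E'
from h import *
for n,pd,r in(("top",(381,154),40),("scene",(267,245),50)):
    c=avg(n,3); im=c["image"].astype(int)
    g=(im[:,:,1]-im[:,:,0]>20)&(im[:,:,1]<115)
    M=np.zeros(g.shape,bool); M[pd[1]-r:pd[1]+r,pd[0]-r:pd[0]+r]=1; g&=M
    # keep components >8
    nn,l,s,ce=cv2.connectedComponentsWithStats(g.astype(np.uint8)); g=np.isin(l,[i for i in range(1,nn) if s[i,4]>8])
    p=np.argwhere(g)[:,::-1].astype(float); 
    # expand to pixel edges lightly
    h=cv2.convexHull(p.astype(np.float32))[:,0]
    for z in(.09,.094,.098): print(n,"frame",z,rect(cast(c,h,z)))
    print(cv2.approxPolyDP(h.reshape(-1,1,2),2.5,True)[:,0].tolist())
    # ridge: bright-ish light green; plate: whitish
    w=(im[:,:,0]>165)&M; 
    nn,l,s,ce=cv2.connectedComponentsWithStats(w.astype(np.uint8)); print("plate",[(s[i].tolist(),ce[i].round(1).tolist(),im[l==i].mean(0).round().tolist()) for i in range(1,nn) if s[i,4]>15])
    cv2.imwrite(f"pics/z_{n}.png",cv2.resize(c["image"][pd[1]-r:pd[1]+r+20,pd[0]-r:pd[0]+r,::-1],None,fx=6,fy=6,interpolation=cv2.INTER_NEAREST))
E
```

```text
top frame 0.09 [ 687.7 -120.   243.2  109.2   50.8]
top frame 0.094 [ 686.4 -119.7  242.5  108.9   50.8]
top frame 0.098 [ 685.  -119.3  241.9  108.6   50.8]
[[398.0, 158.0], [365.0, 161.0], [341.0, 125.0], [342.0, 114.0], [355.0, 114.0], [397.0, 146.0]]
plate [([371, 150, 4, 9, 23], [372.2, 154.0], [169.0, 160.0, 158.0])]
scene frame 0.09 [ 639.2 -169.8  119.9   46.2  -83.5]
scene frame 0.094 [ 641.2 -169.7  119.6   46.1  -83.5]
scene frame 0.098 [ 643.1 -169.6  119.2   45.9  -83.5]
[[287.0, 252.0], [250.0, 261.0], [247.0, 250.0], [284.0, 240.0]]
plate [([278, 214, 20, 56, 169], [287.0, 239.4], [175.0, 185.0, 180.0]), ([258, 224, 10, 14, 102], [262.3, 230.6], [182.0, 195.0, 187.0]), ([236, 228, 13, 52, 62], [242.2, 253.6], [169.0, 182.0, 174.0]), ([255, 243, 25, 16, 223], [266.3, 250.8], [190.0, 184.0, 180.0]), ([252, 271, 41, 12, 50], [271.1, 276.6], [169.0, 181.0, 174.0])]
```

View pics/z_top.png

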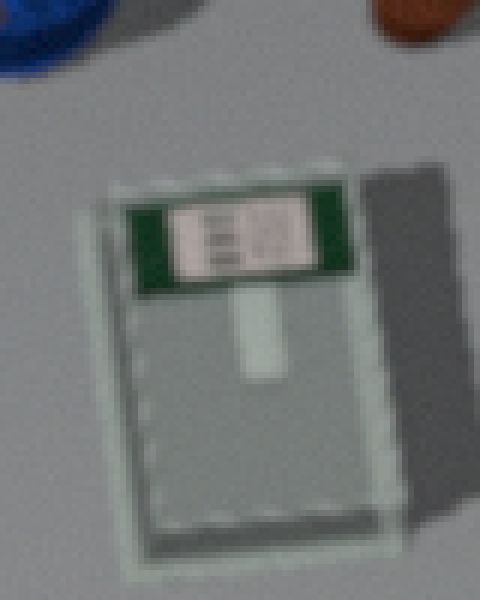

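View pics/z_scene.png

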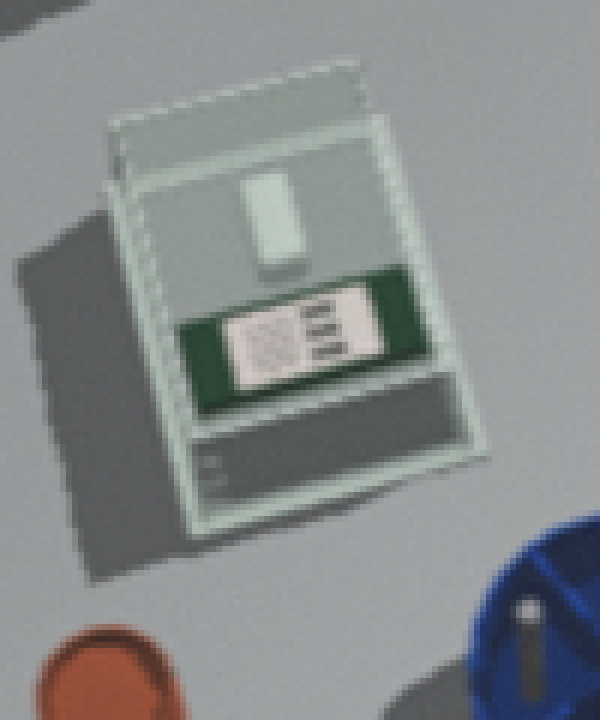

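The dome's pale flange outline, ridge (top view crop about (262,333)) and green frame are all clear. The slots are on the world +y side, so the pad is on the −y side. The dome's +x points away from the base.

```bash
python3 - <<'E'
from h import *
for n,box,rb in(("top",(358,140,404,168),(378,160,392,180)),("scene",(240,225,295,275),(256,210,274,234))):
    c=avg(n,2); im=c["image"].astype(int)
    M=np.zeros(im.shape[:2],bool); M[box[1]:box[3],box[0]:box[2]]=1
    g=(im[:,:,1]-im[:,:,0]>20)&(im[:,:,1]<115)&M
    h=cv2.convexHull(np.argwhere(g)[:,::-1].astype(np.float32))[:,0]
    print(n,"frame",rect(cast(c,h,.093)))
    M[:]=0; M[rb[1]:rb[3],rb[0]:rb[2]]=1
    br=im[:,:,1]; r=(br>(185 if n=="scene" else 150))&M&(im[:,:,1]-im[:,:,0]>3)
    h,a,_=blob(r,((rb[0]+rb[2])/2,(rb[1]+rb[3])/2)); print("ridge",a,h.min(0),h.max(0),rect(cast(c,h,.122)))
    fl=np.array([(100,205),(130,578),(405,548)])/6+[341,114] if n=="top" else np.array([(112,118),(358,62),(488,458),(195,535)])/6+[217,195]
    print("flange",np.round(cast(c,fl-.5,.003)[:,:2]*1000))
E
```

```text
top frame [ 644.8 -170.7  116.4   45.7  -83.8]
ridge 89 [380 162] [387 176] [ 582.  -176.4   47.5   20.6    5.7]
flange [[ 693.  -99.]
 [ 469. -113.]
 [ 487. -272.]]
scene frame [ 641.  -169.5  120.    45.4  -83.5]
ridge 63 [258 224] [266 233] [ 577.9 -177.    35.8   19.7    6.8]
flange [[ 437. -264.]
 [ 425. -119.]
 [ 686.  -83.]
 [ 702. -244.]]
```

Two independent measurements agree. Dome: (0.583, −0.177), yaw +0.110. Tray: (0.586, 0.141), yaw −0.060. Next I move above the ridge.

```bash
python3 -m creep '[1,0.045,0.034,0,-0.018, 1,0.045,0.034,0,-0.018, 1,0.045,0.034,0,-0.018, 1,0.045,0.034,0,-0.018, 1,0.045,0.034,0,-0.018, 1,0.045,0.034,0,-0.018, 1,0.045,0.034,0,-0.018, 1,0.045,0.034,0,-0.018, 1,0.045,0.034,0,-0.018]' 20
```

```text
time: 1.92
tool_pos: [0.5632, -0.1898, 0.2159]
tool_rot: [3.137, -0.002, 0.113]
contact_force: [0.5, -0.7, -0.5]
opening: 0.0916
```

```bash
python3 -m creep '[0.8,0.02,0.013,-0.03,-0.003, 0.8,0,0,-0.03,0, 0.8,0,0,0,0]'; python3 - <<'E'
from h import *
for n in("top","scene"):
    c=read_camera(n); s=telemetry.observe(); p=proj(c,[[.583,-.177,.122]])[0].astype(int); print(n,p, s["tool_pos"])
    cv2.imwrite(f"pics/p1_{n}.png",cv2.resize(c["image"][p[1]-45:p[1]+45,p[0]-50:p[0]+50,::-1],None,fx=6,fy=6,interpolation=cv2.INTER_CUBIC))
E
```

```text
time: 2.3
tool_pos: [0.587, -0.1723, 0.1541]
tool_rot: [3.137, -0.003, 0.116]
contact_force: [-0.2, 0.1, -0.2]
opening: 0.0738
top [383 168] [ 0.58789461 -0.17275891  0.1558195 ]
scene [261 230] [ 0.58839458 -0.17336134  0.15705877]
```

View pics/p1_scene.png

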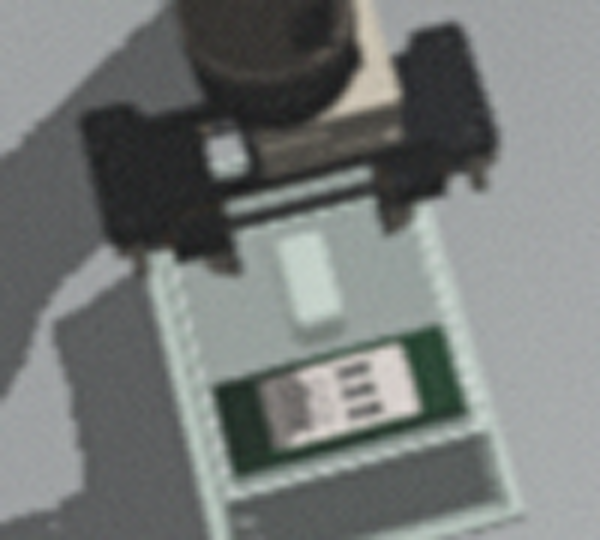

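The fingers straddle the ridge on either side. I correct the overshoot of about 5 mm, descend and close.

```bash
python3 -m creep '[0.8,-0.005,-0.004,-0.015,-0.004, 0.8,0,0,-0.010,0, 0.8,0,0,0,0]'
```

```text
time: 2.78
tool_pos: [0.5834, -0.1794, 0.1334]
tool_rot: [3.132, -0.012, 0.109]
contact_force: [0.3, -0.0, -0.2]
opening: 0.0734
```

```bash
python3 -m creep '[0.8,0,0.002,-0.009,0, 0.8,0,0,-0.003,0, 0.8,0,0,0,0]'
```

```text
time: 3.15
tool_pos: [0.5836, -0.1775, 0.121]
tool_rot: [3.131, -0.012, 0.109]
contact_force: [0.3, 0.2, 0.5]
opening: 0.0735
```

```bash
python3 -m creep '[0.2,0,0,0,0, 0.2,0,0,0,0, 0.2,0,0,0,0, 0.2,0,0,0,0, 0.2,0,0,0,0, 0.2,0,0,0,0]' 25
```

```text
time: 3.9
tool_pos: [0.5841, -0.1775, 0.1217]
tool_rot: [3.131, -0.014, 0.109]
contact_force: [0.4, -0.5, -0.1]
opening: 0.02
```

```bash
python3 -m creep '[0.05,0,0,0,0, 0.05,0,0,0,0]'; python3 - <<'E'
from h import *
for n in("top","scene"):
    c=read_camera(n); p=proj(c,[[.583,-.177,.122]])[0].astype(int)
    cv2.imwrite(f"pics/p2_{n}.png",cv2.resize(c["image"][p[1]-45:p[1]+45,p[0]-50:p[0]+50,::-1],None,fx=6,fy=6,interpolation=cv2.INTER_CUBIC))
E
```

```text
time: 4.15
tool_pos: [0.5841, -0.1775, 0.1217]
tool_rot: [3.131, -0.014, 0.109]
contact_force: [-0.3, 1.1, -0.0]
opening: 0.0054
```

View pics/p2_scene.png

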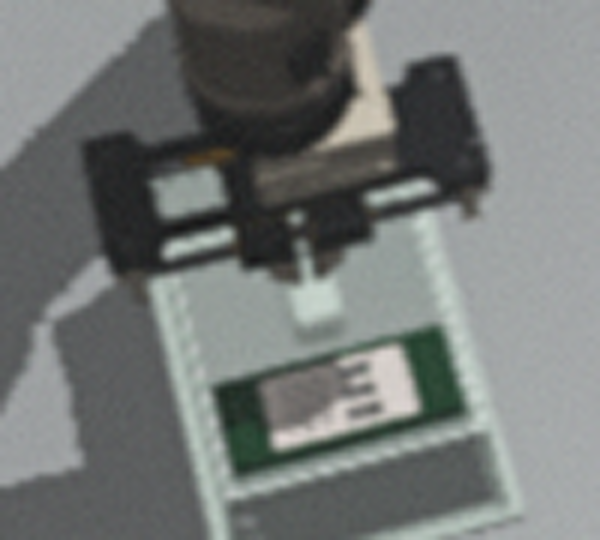

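View pics/p2_top.png

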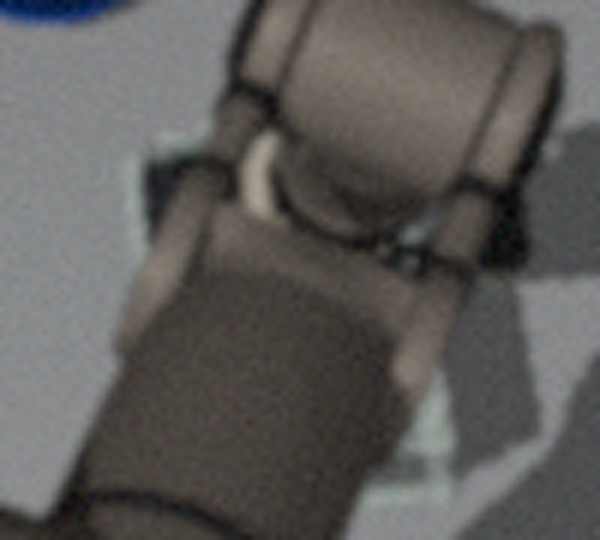

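```bash
python3 - <<'E'
from h import *
s=telemetry.observe(); print(s["tool_pos"],s["tool_rot"],s["opening"],s["contact_force"],s["qpos"])
c=read_camera("scene"); o=np.array([261-50,230-45])
def P(X): return ((proj(c,X)-o)*6).round()
print("p1 tips", P([[.588,-.1734+.037,.132],[.588,-.1734-.037,.132]]))
print("now tips",P([[.584,-.1775+.004,.097],[.584,-.1775-.004,.097]]))
print("ridge near end top", P([[.583+.028,-.177+.003,.122],[.583-.028,-.177-.003,.122]]), "z=.094",P([[.583+.028,-.177+.003,.094]]))
cv2.imwrite("pics/p3.png",cv2.resize(c["image"][200:260,230:300,::-1],None,fx=11,fy=10,interpolation=cv2.INTER_CUBIC))
E
```

```text
[ 0.58408067 -0.17752601  0.12169202] [ 3.13085851 -0.01358174  0.1087106 ] 0.00501208580116121 [-0.40835244 -1.53935733  0.65680425] [-0.41922449  0.56923114  1.4234343  -0.002686    1.13178895  1.04405496]
p1 tips [[382. 259.]
 [239. 282.]]
now tips [[316. 295.]
 [301. 298.]]
ridge near end top [[317. 319.]
 [292. 227.]] z=.094 [[322. 343.]]
```

View pics/p3.png

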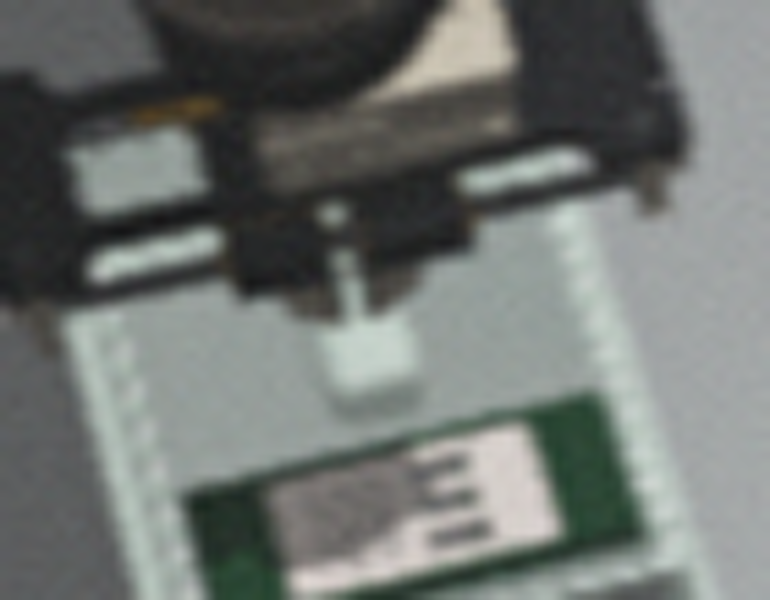

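The fingers have closed to 5 mm over the ridge's top. At p3 (350,310) the tips sit about 20 mm higher in the image than the stated geometry predicts, so there is nothing between them. I'll find the real tip height with a gentle touch on the ridge top, which is known to be at 122 mm.

```bash
python3 -m creep '[0,0,0,-0.003,0, 0,0,0,0,0]'; python3 -m creep '[0,0,0,-0.003,0, 0,0,0,0,0]'
```

```text
time: 4.55
tool_pos: [0.584, -0.1775, 0.1184]
tool_rot: [3.131, -0.013, 0.109]
contact_force: [-0.2, -0.0, -0.7]
opening: 0.0003
time: 4.8
tool_pos: [0.584, -0.1775, 0.1151]
tool_rot: [3.131, -0.013, 0.109]
contact_force: [0.3, 0.0, 0.1]
opening: 0.0004
```

```bash
python3 -m creep '[0,0,0,-0.002,0, 0,0,0,0,0]'; python3 -m creep '[0,0,0,-0.002,0, 0,0,0,0,0]';python3 -m creep '[0,0,0,-0.002,0, 0,0,0,0,0]'
```

```text
time: 5.05
tool_pos: [0.584, -0.1775, 0.1129]
tool_rot: [3.131, -0.013, 0.109]
contact_force: [0.2, -0.5, 0.6]
opening: 0.0003
time: 5.3
tool_pos: [0.5841, -0.1775, 0.1109]
tool_rot: [3.131, -0.014, 0.109]
contact_force: [0.1, 0.4, 0.3]
opening: 0.0005
time: 5.55
tool_pos: [0.5844, -0.1776, 0.111]
tool_rot: [3.13, -0.015, 0.109]
contact_force: [0.8, -0.1, -0.2]
opening: 0.0002
```

```bash
python3 - <<'E'
from h import *
c=read_camera("scene")
cv2.imwrite("pics/p4.png",cv2.resize(c["image"][200:260,230:300,::-1],None,fx=11,fy=10,interpolation=cv2.INTER_CUBIC))
E
```

```text
(no output)
```

View pics/p4.png

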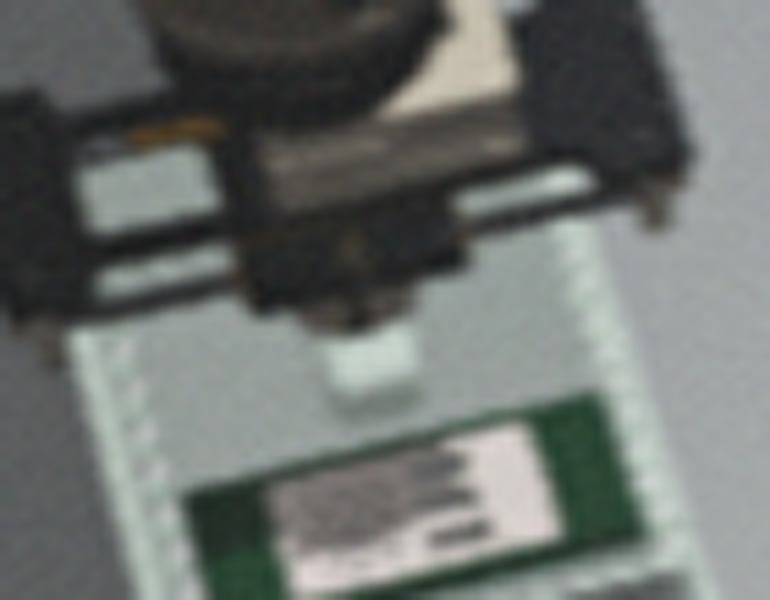

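```bash
python3 - <<'E'
from h import *
c=read_camera("scene"); 
for z in (.08,.09,.1,.11,.12,.13,.14): print(z,proj(c,[[.584,-.1775,z]])[0].round(1), proj(c,[[.572,-.1775,z]])[0].round(1))
print(telemetry.observe()["contact_force"],telemetry.observe()["joint_efforts"])
E
python3 -m creep '[0,0,0,-0.002,0]'; python3 -m creep '[0,0,0,-0.002,0]'
```

```text
0.08 [262.9 236.9] [262.5 233.7]
0.09 [262.6 235.5] [262.2 232.2]
0.1 [262.3 234. ] [261.9 230.7]
0.11 [262.  232.5] [261.5 229.2]
0.12 [261.7 231. ] [261.2 227.7]
0.13 [261.4 229.5] [260.9 226.2]
0.14 [261.1 228. ] [260.6 224.6]
[1.29970968 0.31047857 2.75689233] [ 1.51355413e-02 -5.29710889e+01 -2.22937113e+01  4.12735355e-02
  1.68623164e-02  2.87718824e-03]
time: 5.78
tool_pos: [0.5845, -0.1777, 0.1105]
tool_rot: [3.129, -0.016, 0.109]
contact_force: [-7.6, 3.3, 21.3]
opening: 0.0003
time: 5.9
tool_pos: [0.5845, -0.1777, 0.1105]
tool_rot: [3.129, -0.017, 0.109]
contact_force: [-6.1, 2.6, 16.2]
opening: 0.0005
```

Contact with the ridge top comes at a reported TCP z of about 0.1108, and both images put the tips on top of the ridge. So true tip height = TCP z + 0.011, not −0.025, and I'll use this touched reference from here on. I lift, open and descend to a reported TCP z of 0.089.

```bash
python3 -m creep '[0.7,0,0,0.015,0, 0.7,0,0,0,0, 0.7,0,0,0,0, 0.7,0,0,0,0, 0.7,0,0,0,0, 0.7,0,0,0,0]'; python3 - <<'E'
from h import *
c=read_camera("scene"); print(proj(c,[[.584+.0375,-.1775,.188+.015],[.584,-.1775,.137]]).round(1))
cv2.imwrite("pics/p5.png",cv2.resize(c["image"][190:260,220:300,::-1],None,fx=9,fy=8,interpolation=cv2.INTER_CUBIC))
E
```

```text
time: 6.65
tool_pos: [0.5841, -0.1775, 0.1245]
tool_rot: [3.13, -0.015, 0.109]
contact_force: [-0.0, 0.0, -0.1]
opening: 0.0559
[[260.5 228.7]
 [261.2 228.4]]
```

View pics/p5.png

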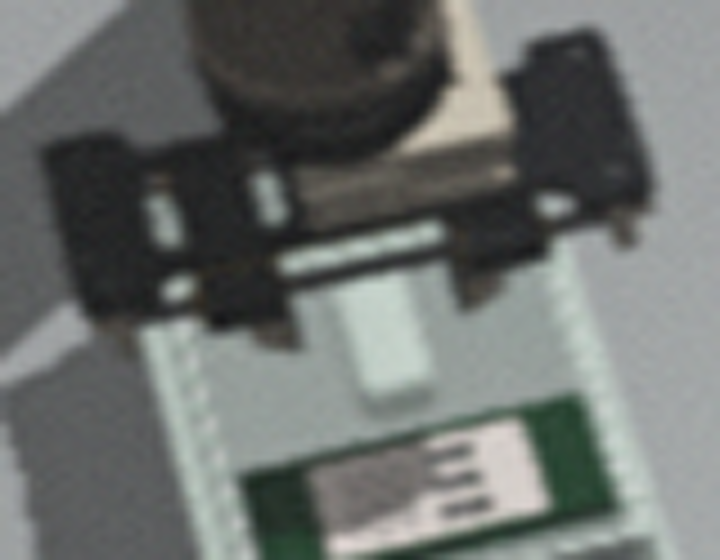

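```bash
python3 -m creep '[0.7,0,0,-0.012,0, 0.7,0,0,0,0]'; python3 -m creep '[0.7,0,0,-0.008,0, 0.7,0,0,0,0]';python3 -m creep '[0.7,0,0,-0.008,0, 0.7,0,0,0,0]'
```

```text
time: 6.95
tool_pos: [0.5838, -0.1774, 0.1113]
tool_rot: [3.13, -0.014, 0.109]
contact_force: [0.4, 0.2, 0.8]
opening: 0.0643
time: 7.2
tool_pos: [0.5837, -0.1773, 0.1024]
tool_rot: [3.131, -0.014, 0.109]
contact_force: [-0.4, 0.1, -0.1]
opening: 0.0641
time: 7.45
tool_pos: [0.5837, -0.1774, 0.0938]
tool_rot: [3.131, -0.014, 0.109]
contact_force: [0.7, 0.0, 0.2]
opening: 0.0643
```

```bash
python3 -m creep '[0.7,0,0,-0.004,0, 0.7,0,0,0,0]'; python3 -m creep '[0.2,0,0,0,0, 0.2,0,0,0,0, 0.2,0,0,0,0, 0.2,0,0,0,0, 0.2,0,0,0,0, 0.2,0,0,0,0]' 20
```

```text
time: 7.7
tool_pos: [0.5838, -0.1774, 0.0897]
tool_rot: [3.13, -0.014, 0.109]
contact_force: [0.8, -0.0, -0.5]
opening: 0.0642
time: 8.45
tool_pos: [0.5841, -0.1776, 0.0902]
tool_rot: [3.13, -0.015, 0.109]
contact_force: [0.1, 0.2, -0.2]
opening: 0.0279
```

The grip holds at 27.9 mm, the ridge's width. Lifting.

```bash
python3 -m creep '[0.2,0,0,0.008,0, 0.2,0,0,0.02,0, 0.2,0,0,0.03,0, 0.2,0,0,0.03,0, 0.2,0,0,0,0]' 25; python3 - <<'E'
from h import *
c=read_camera("scene"); cv2.imwrite("pics/p6.png",c["image"][:,:,::-1])
E
```

```text
time: 9.07
tool_pos: [0.5826, -0.1768, 0.1802]
tool_rot: [3.132, -0.011, 0.109]
contact_force: [0.0, 0.0, -3.2]
opening: 0.0278
```

View pics/p6.png

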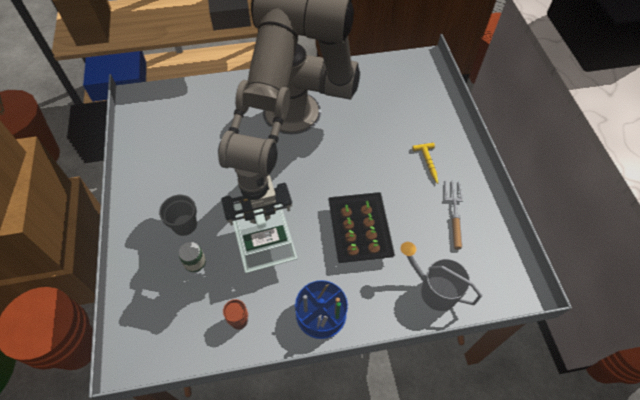

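The dome is off the table, level in the fingers, and the 3 N load matches its weight. I carry it over the tray.

```bash
python3 -m creep '[0.2,0,0.02,0,-0.02, 0.2,0,0.035,0,-0.02, 0.2,0.001,0.045,0,-0.03, 0.2,0.001,0.045,0,-0.03, 0.2,0.001,0.045,0,-0.03, 0.2,0.001,0.045,0,-0.02, 0.2,0,0.035,0,-0.01, 0.2,0,0.02,0,-0.01, 0.2,0,0.01,0,0, 0.2,0,0,0,0]'
```

```text
time: 10.38
tool_pos: [0.5751, 0.1327, 0.1588]
tool_rot: [3.136, 0.022, -0.069]
contact_force: [-0.5, -0.3, -2.1]
opening: 0.0278
```

```bash
python3 -m creep '[0.2,0,0,0.015,0, 0.2,0,0,0,0, 0.2,0,0,0,0]'; python3 - <<'E'
from h import *
for n,o in(("scene",(300,170)),("top",(240,110))):
    c=read_camera(n); cv2.imwrite(f"pics/p7{n}.png",cv2.resize(c["image"][o[1]:o[1]+110,o[0]:o[0]+120,::-1],None,fx=5,fy=5,interpolation=cv2.INTER_CUBIC))
s=telemetry.observe();print(s["tool_pos"],s["tool_rot"])
E
```

```text
time: 10.75
tool_pos: [0.5755, 0.1302, 0.1748]
tool_rot: [3.135, 0.022, -0.071]
contact_force: [0.4, 0.3, -1.7]
opening: 0.0279
[0.57556362 0.13044002 0.17485887] [ 3.1348946   0.02188729 -0.07098571]
```

View pics/p7scene.png

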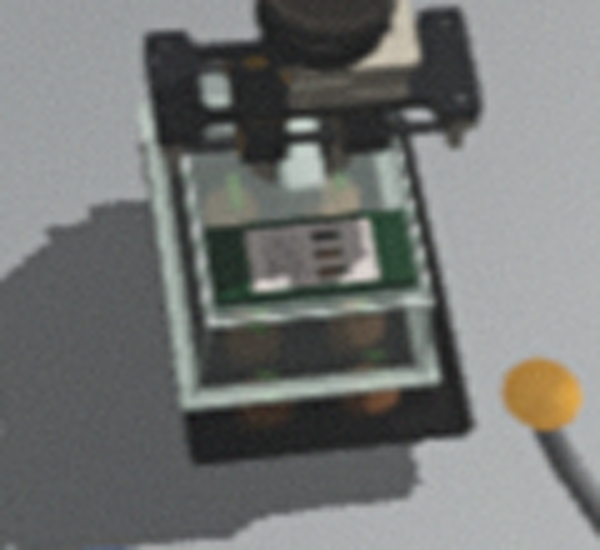

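View pics/p7top.png

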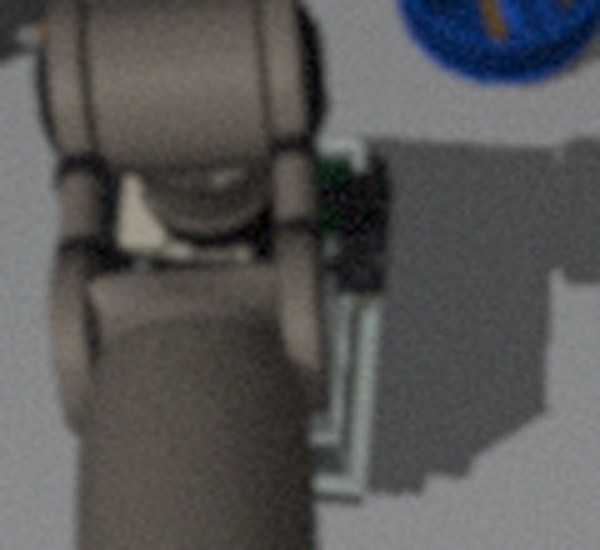

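```bash
python3 -m creep '[0.2,0.010,0.008,0,0.006, 0.2,0,0.002,0,0.003, 0.2,0,0,0,0, 0.2,0,0,0,0]'; python3 - <<'E'
from h import *
c=avg("scene",2); im=c["image"].astype(int); s=telemetry.observe(); print(s["tool_pos"],s["tool_rot"])
M=np.zeros(im.shape[:2],bool); M[200:245,335:390]=1
g=(im[:,:,1]-im[:,:,0]>20)&(im[:,:,1]<115)&M
h=cv2.convexHull(np.argwhere(g)[:,::-1].astype(np.float32))[:,0]
z0=s["tool_pos"][2]-.0902; r=rect(cast(c,h,z0+.093)); print(z0,h.min(0),h.max(0),r)
a=np.radians(r[4]+90); print("dome",r[0]-60*np.cos(a),r[1]-60*np.sin(a),a)
cv2.imwrite("pics/p8.png",cv2.resize(c["image"][170:280,300:420,::-1],None,fx=5,fy=5,interpolation=cv2.INTER_CUBIC))
E
```

```text
time: 11.35
tool_pos: [0.5863, 0.1412, 0.1743]
tool_rot: [3.135, 0.023, -0.061]
contact_force: [-0.6, 1.4, -2.4]
opening: 0.0278
[0.58624118 0.14114436 0.17440202] [ 3.13487605  0.02248586 -0.06135519]
0.0842020247237423 [350. 215.] [387. 231.] [643.3 142.7 113.   49.6  85.9]
dome 703.1464469758566 138.41015334003882 3.0700341542580256
```

View pics/p8.png

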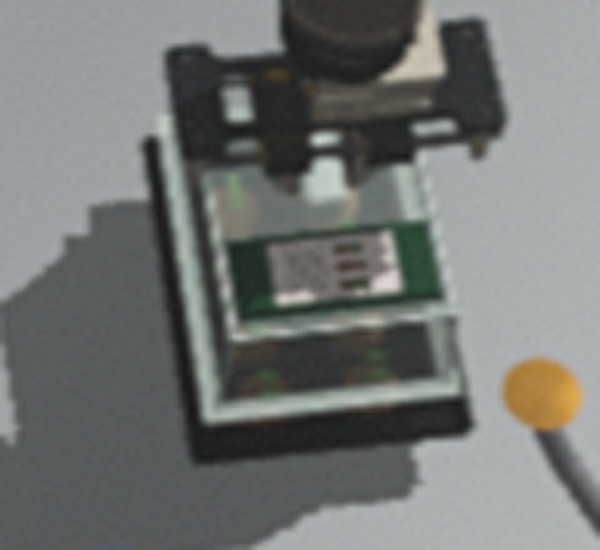

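```bash
python3 -m creep '[0.2,0.001,-0.001,-0.015,0, 0.2,0,0,-0.008,0, 0.2,0,0,0,0]'; python3 - <<'E'
from h import *
c=avg("scene",2); im=c["image"].astype(int); s=telemetry.observe(); print(s["tool_pos"],s["tool_rot"])
cv2.imwrite("pics/p9.png",cv2.resize(c["image"][180:270,310:405,::-1],None,fx=8,fy=6.6,interpolation=cv2.INTER_CUBIC))
E
```

```text
time: 11.82
tool_pos: [0.5867, 0.1398, 0.1491]
tool_rot: [3.135, 0.024, -0.062]
contact_force: [0.3, 0.5, -1.6]
opening: 0.0278
[0.58719253 0.13987946 0.14998043] [ 3.1348178   0.02242458 -0.06158536]
```

View pics/p9.png

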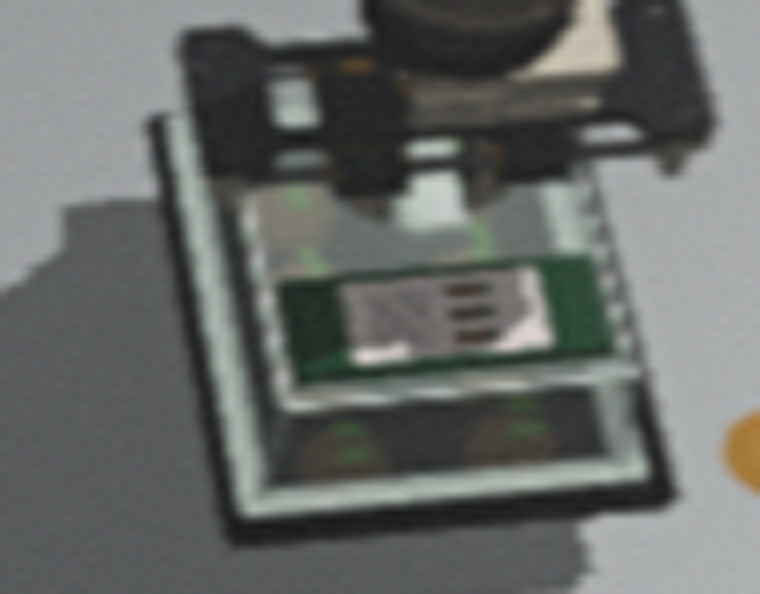

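The dome's flange sits evenly inside the black rim: left margin about 2 px, right about 2.7 px. I continue down slowly.

```bash
python3 -m creep '[0.2,0,0,-0.006,0, 0.2,0,0,0,0]'; python3 -m creep '[0.2,0,0,-0.004,0, 0.2,0,0,0,0]'
```

```text
time: 12.18
tool_pos: [0.5874, 0.1399, 0.144]
tool_rot: [3.135, 0.022, -0.062]
contact_force: [-0.7, 0.2, -2.7]
opening: 0.0277
time: 12.42
tool_pos: [0.5875, 0.1399, 0.1399]
tool_rot: [3.135, 0.021, -0.062]
contact_force: [0.0, -0.2, -2.6]
opening: 0.0282
```

```bash
python3 -m creep '[0.2,0,0,-0.002,0, 0.2,0,0,0,0]'; python3 -m creep '[0.2,0,0,-0.002,0, 0.2,0,0,0,0]' ; python3 - <<'E'
from h import *
c=avg("scene",2)
cv2.imwrite("pics/p10.png",cv2.resize(c["image"][180:270,310:405,::-1],None,fx=8,fy=6.6,interpolation=cv2.INTER_CUBIC))
E
```

```text
time: 12.68
tool_pos: [0.5876, 0.14, 0.1379]
tool_rot: [3.135, 0.021, -0.062]
contact_force: [0.6, 0.3, -1.5]
opening: 0.0279
time: 12.92
tool_pos: [0.5879, 0.14, 0.1361]
tool_rot: [3.135, 0.02, -0.061]
contact_force: [-0.0, 0.3, -2.2]
opening: 0.0278
```

View pics/p10.png

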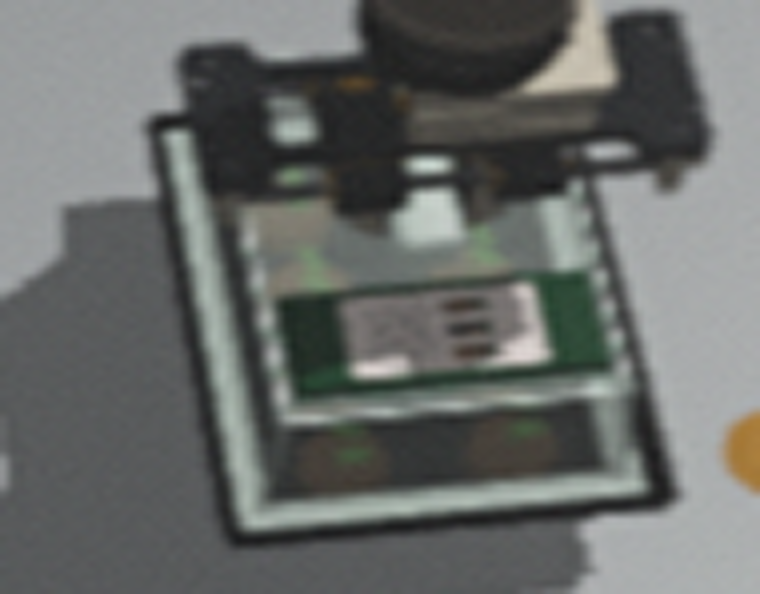

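The margins look even: left 1.6 px, right 2.1 px, front 1.8 px, back 1.5 px.

```bash
python3 -m creep '[0.2,0,0,-0.002,0]'; python3 -m creep '[0.2,0,0,-0.002,0]'; python3 -m creep '[0.2,0,0,-0.0015,0]'
```

```text
time: 13.15
tool_pos: [0.5879, 0.1401, 0.1346]
tool_rot: [3.135, 0.02, -0.061]
contact_force: [-4.8, 0.6, 4.0]
opening: 0.0279
time: 13.28
tool_pos: [0.5877, 0.1403, 0.1332]
tool_rot: [3.136, 0.02, -0.061]
contact_force: [-3.1, 0.7, 3.5]
opening: 0.028
time: 13.4
tool_pos: [0.5875, 0.1404, 0.1321]
tool_rot: [3.136, 0.02, -0.061]
contact_force: [-4.4, -0.7, 14.8]
opening: 0.0278
```

```bash
python3 -m creep '[0.2,0,0,0,0, 0.2,0,0,0,0]' 3; python3 -m creep '[0.2,0,0,-0.001,0, 0.2,0,0,0,0]'
```

```text
time: 13.65
tool_pos: [0.5875, 0.1404, 0.1321]
tool_rot: [3.136, 0.02, -0.061]
contact_force: [-2.3, 0.7, 2.5]
opening: 0.028
time: 13.9
tool_pos: [0.5879, 0.1404, 0.1313]
tool_rot: [3.136, 0.019, -0.061]
contact_force: [-2.2, 0.9, 1.0]
opening: 0.028
```

Seated with light contact. I release slowly.

```bash
python3 -m creep '[0.33,0,0,0,0, 0.36,0,0,0,0, 0.4,0,0,0,0, 0.5,0,0,0,0, 0.55,0,0,0,0, 0.55,0,0,0,0]' 3; python3 -m creep '[0.55,0,0,0.02,0, 0.55,0,0,0.02,0, 0.55,0,0,0.02,0, 0.55,-0.01,0,0.02,0,0.55,-0.05,0,0,0,0.55,-0.05,0,0,0,0.55,-0.03,0,0,0,0.55,0,0,0,0]';  python3 - <<'E'
from h import *
for n,o in(("scene",(310,180)),("top",(245,120))):
    c=avg(n,2)
    cv2.imwrite(f"pics/p11{n}.png",cv2.resize(c["image"][o[1]:o[1]+95,o[0]:o[0]+95,::-1],None,fx=6,fy=6,interpolation=cv2.INTER_CUBIC))
E
```

```text
time: 14.65
tool_pos: [0.5884, 0.1401, 0.1304]
tool_rot: [3.136, 0.018, -0.062]
contact_force: [-0.1, 0.1, -0.8]
opening: 0.0504
time: 15.65
tool_pos: [0.4417, 0.1398, 0.2136]
tool_rot: [3.136, 0.018, -0.062]
contact_force: [1.1, 0.1, 0.5]
opening: 0.0502
```

View pics/p11scene.png

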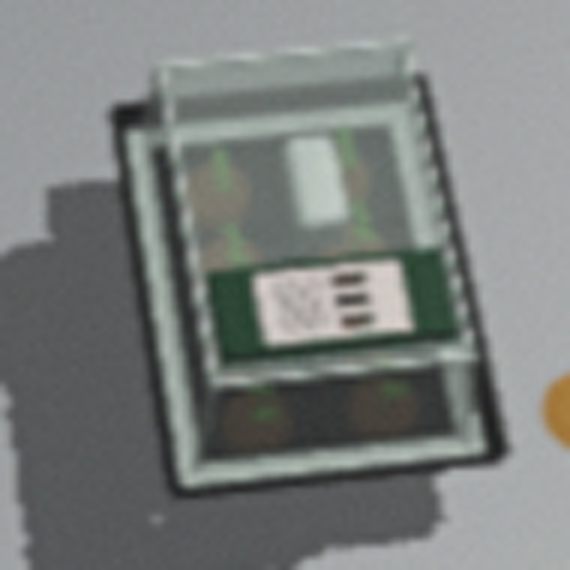

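View pics/p11top.png

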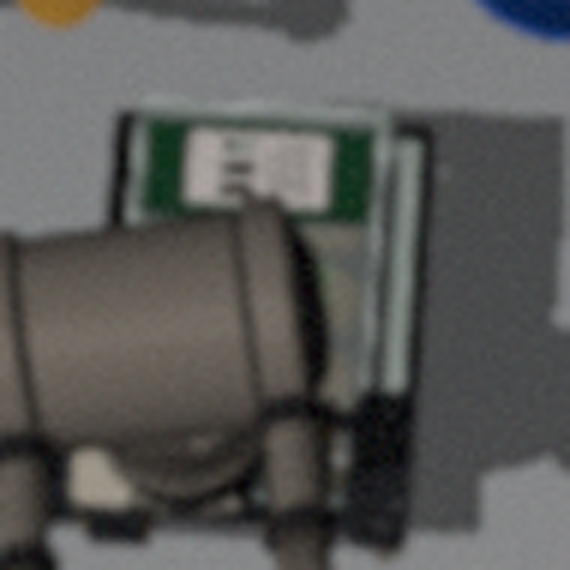

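The dome lies level with its flange evenly inside the rim in both views. I'll measure the frame, plate and slots.

```bash
cat > m.py <<'E'
from h import *
for n,b in(("scene",(340,215,392,243)),("top",(262,135,312,162))):
    c=avg(n,2); im=c["image"].astype(int)
    M=np.zeros(im.shape[:2],bool); M[b[1]:b[3],b[0]:b[2]]=1
    g=(im[:,:,1]-im[:,:,0]>18)&(im[:,:,1]<120)&M
    h=cv2.convexHull(np.argwhere(g)[:,::-1].astype(np.float32))[:,0]; r=rect(cast(c,h,.135))
    a=np.radians(r[4]-90 if r[4]>0 else r[4]+90); e=np.array([np.cos(a),np.sin(a)]); f=np.array([-e[1],e[0]])
    print(n,"frame",r,"dome",r[:2]-60*e,a)
    w=(im[:,:,0]>im[:,:,1]-2)&(im[:,:,0]>130)&M; p,ar,m=blob(w,((b[0]+b[2])/2,(b[1]+b[3])/2))
    rr=rect(cast(c,p,.135)); print("window",rr,ar)
    fill=cv2.fillPoly(np.zeros(M.shape,np.uint8),[cv2.convexHull(p)],1); fill=cv2.erode(fill,np.ones((3,3)))
    d=np.argwhere((fill>0)&(im.max(2)<95))[:,::-1]
    if len(d):
        X=cast(c,d,.135)[:,:2]*1000; L=(X-r[:2]); print("slots y in unit: mean",(L@f).mean().round(1),"x",(L@e).mean().round(1),"range",(L@f).min().round(1),(L@f).max().round(1),len(d))
E
python3 m.py; python3 -c "
from h import *
s=telemetry.observe();print(s['time'],s['tool_pos'],s['tool_rot'])"
```

```text
scene frame [646.5 138.3 121.1  53.6  86. ] dome [586.64615698 142.48538842] -0.06981317007977318
window [644.8 138.1  76.9  39.7  86.8] 258
slots y in unit: mean 10.7 x -1.1 range 6.3 14.8 9
top frame [648.6 137.5 118.7  48.2  86.4] dome [588.71839629 141.26743117] -0.06283185307179577
window [651.  137.3  74.2  39.   84.4] 210
slots y in unit: mean 8.7 x -7.3 range 3.2 13.2 8
16.05 [0.44422964 0.13962192 0.21240382] [ 3.13568366  0.01905919 -0.0626465 ]
```

Dome vs tray: (587.5,142) against (586,141) mm, yaw within 0.01, so it is seated. The slots lie at about +10 mm in the window, so the pad is at about −20 mm (open), near world (0.646, 0.118). I close the fingers and go above the pad.

```bash
python3 -m creep '[0,0.02,0,0,0, 0,0.045,-0.005,0,0, 0,0.05,-0.005,0,0, 0,0.04,-0.006,0,0, 0,0.03,-0.006,0,0, 0,0.015,0,0,0, 0,0,0,0,0, 0,0,0,0,0]' 20; python3 - <<'E'
from h import *
s=telemetry.observe();print(s['tool_pos'],s['tool_rot'],s["opening"])
c=read_camera("scene"); print(proj(c,[[.646,.118,.135]]))
cv2.imwrite("pics/p12.png",cv2.resize(c["image"][170:265,315:410,::-1],None,fx=6,fy=6,interpolation=cv2.INTER_CUBIC))
E
```

```text
time: 17.05
tool_pos: [0.6513, 0.116, 0.2077]
tool_rot: [3.135, 0.025, -0.064]
contact_force: [-0.2, -0.4, 0.4]
opening: 0.0004
[0.65131695 0.11598406 0.20769473] [ 3.13511961  0.02453321 -0.06353614] 0.00036065140807187016
[[358.56319344 231.07245914]]
```

View pics/p12.png

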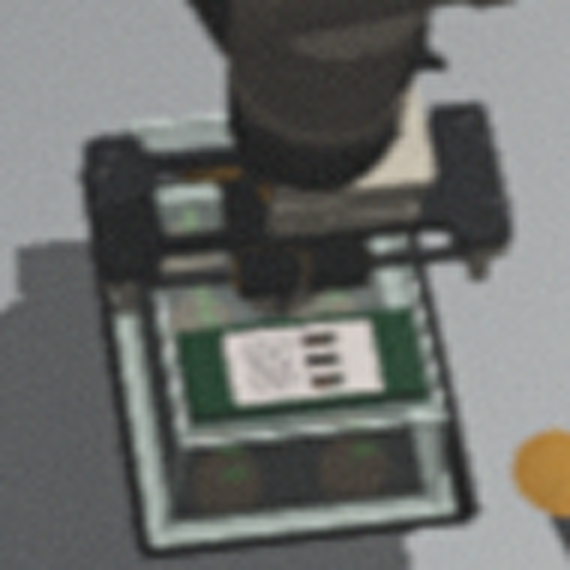

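```bash
python3 - <<'E'
from h import *
c=read_camera("scene")
print(proj(c,[[.651,.116,.219],[.651,.116,.183]]).round(1), cast(c,[[363.3,220]],.219), cast(c,[[363.3,220]],.183))
E
python3 -m creep '[0,-0.005,0.002,-0.03,0, 0,0,0,-0.02,0, 0,0,0,-0.004,0, 0,0,0,0,0]'
```

```text
[[360.4 219.2]
 [359.5 225.1]] [[0.65530336 0.12370788 0.219     ]] [[0.6359858 0.1313074 0.183    ]]
time: 17.65
tool_pos: [0.645, 0.1189, 0.1559]
tool_rot: [3.136, 0.02, -0.062]
contact_force: [0.7, -0.2, 0.2]
opening: 0.0003
```

```bash
python3 - <<'E'
from h import *
s=telemetry.observe();print(s['tool_pos'],s['tool_rot'])
c=read_camera("scene"); o=np.array([325,190])
print(((proj(c,[[.646,.118,.135],s['tool_pos']+[0,0,.011]])-o)*10).round())
cv2.imwrite("pics/p13.png",cv2.resize(c["image"][190:250,325:395,::-1],None,fx=10,fy=10,interpolation=cv2.INTER_CUBIC))
E
```

```text
[0.64504601 0.11889309 0.15590548] [ 3.135704    0.02033054 -0.06220303]
[[336. 411.]
 [346. 358.]]
```

View pics/p13.png

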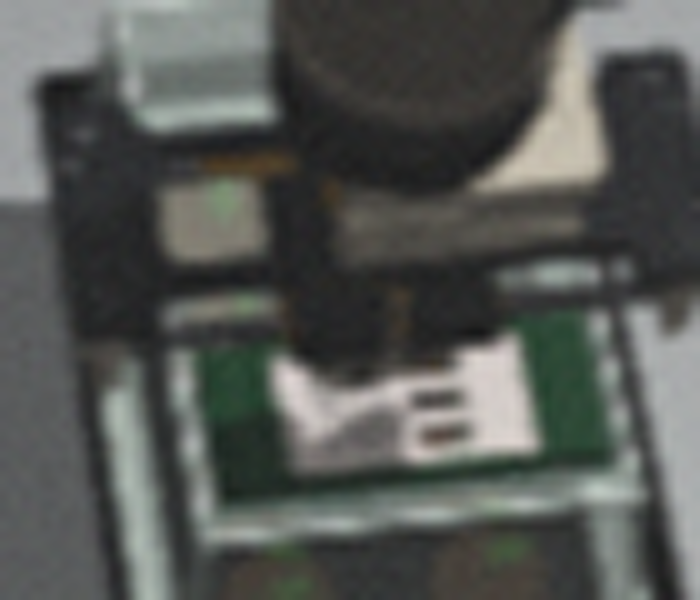

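```bash
python3 - <<'E'
from h import *
c=read_camera("scene"); im=c["image"]
print("p10 tip pred",proj(c,[[.5879,.140,.147],[.5879,.140,.164]]).round(1))
print("now: tip pred for z offsets", proj(c,[[.645,.119,.167],[.645,.119,.131],[.6545,.119,.167]]).round(1))
# seedling: slot / vent positions as seen
cv2.imwrite("pics/p14.png",cv2.resize(im[205:245,340:385,::-1],None,fx=16,fy=14,interpolation=cv2.INTER_LANCZOS4))
E
```

```text
p10 tip pred [[361.5 212.1]
 [362.  209.3]]
now: tip pred for z offsets [[359.6 225.8]
 [358.7 231.4]
 [360.3 228.5]]
```

View pics/p14.png

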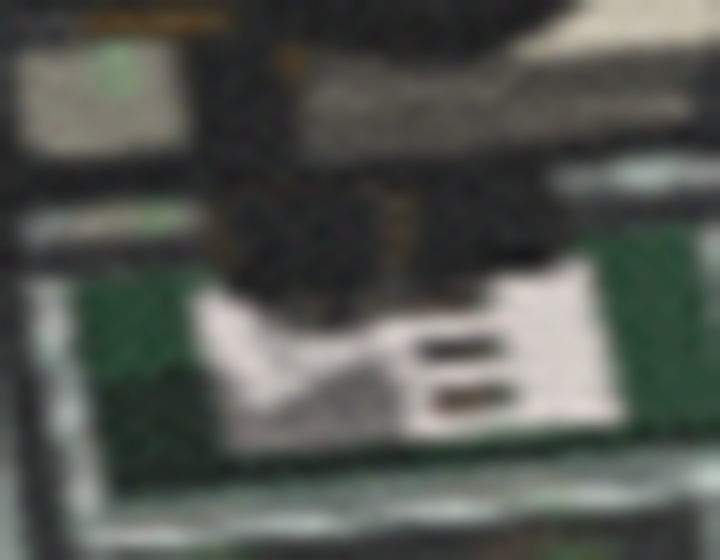

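The tip's lower edge at p14 (335,325), px (361,228), matches the predicted (360.3,228.5). That confirms the height offset and puts the tip over the ribbed pad. I descend toward the touch.

```bash
python3 -m creep '[0,0.001,-0.002,-0.014,0, 0,0,0,-0.006,0, 0,0,0,0,0, 0,0,0,0,0]'
```

```text
time: 18.25
tool_pos: [0.647, 0.1166, 0.1359]
tool_rot: [3.136, 0.018, -0.062]
contact_force: [-0.2, -0.5, -0.2]
opening: 0.0006
```

```bash
python3 -m creep '[0,0,0,-0.001,0, 0,0,0,0,0]'; python3 -m creep '[0,0,0,-0.001,0, 0,0,0,0,0]'
```

```text
time: 18.5
tool_pos: [0.6472, 0.1167, 0.1352]
tool_rot: [3.136, 0.017, -0.062]
contact_force: [-0.3, 0.4, -0.1]
opening: 0.0004
time: 18.75
tool_pos: [0.6473, 0.1167, 0.1344]
tool_rot: [3.136, 0.017, -0.062]
contact_force: [0.0, -0.6, 0.6]
opening: 0.0007
```

```bash
python3 -m creep '[0,0,0,-0.001,0, 0,0,0,-0.001,0, 0,0,0,-0.001,0, 0,0,0,0,0]'; python3 -m creep '[0,0,0,-0.001,0, 0,0,0,0,0]';
```

```text
time: 19.25
tool_pos: [0.6473, 0.1167, 0.1311]
tool_rot: [3.136, 0.017, -0.062]
contact_force: [-0.2, 1.0, 0.2]
opening: 0.0006
time: 19.5
tool_pos: [0.6472, 0.1167, 0.13]
tool_rot: [3.136, 0.017, -0.062]
contact_force: [-0.5, -0.5, -0.4]
opening: 0.0007
```

```bash
for i in 1; do :; done; python3 -m creep '[0,0,0,-0.0007,0]'; python3 -m creep '[0,0,0,-0.0007,0]'; python3 -m creep '[0,0,0,-0.0007,0]'
```

```text
time: 19.62
tool_pos: [0.6473, 0.1167, 0.1294]
tool_rot: [3.136, 0.017, -0.062]
contact_force: [-0.3, -0.3, -0.2]
opening: 0.0002
time: 19.75
tool_pos: [0.6473, 0.1167, 0.1287]
tool_rot: [3.136, 0.017, -0.062]
contact_force: [-0.1, -0.3, -0.7]
opening: 0.0007
time: 19.88
tool_pos: [0.6474, 0.1167, 0.1279]
tool_rot: [3.136, 0.016, -0.062]
contact_force: [-0.2, -0.6, -0.9]
opening: 0.0006
```

```bash
python3 -m creep '[0,0,0,-0.0007,0]'; python3 -m creep '[0,0,0,-0.0007,0]'; python3 -m creep '[0,0,0,-0.0007,0]'
```

```text
time: 20.0
tool_pos: [0.6474, 0.1167, 0.1274]
tool_rot: [3.136, 0.016, -0.062]
contact_force: [-0.4, -0.7, 2.0]
opening: 0.0005
time: 20.12
tool_pos: [0.6475, 0.1167, 0.1271]
tool_rot: [3.136, 0.016, -0.062]
contact_force: [-1.0, -0.6, 5.6]
opening: 0.0008
time: 20.25
tool_pos: [0.6476, 0.1167, 0.127]
tool_rot: [3.136, 0.015, -0.062]
contact_force: [-1.4, -0.8, 5.8]
opening: 0.0005
```

```bash
python3 -m creep '[0,0,0,-0.0007,0]'; python3 -m creep '[0,0,0,-0.0007,0]'
```

```text
time: 20.38
tool_pos: [0.6476, 0.1167, 0.127]
tool_rot: [3.136, 0.015, -0.062]
contact_force: [-2.5, -0.6, 5.3]
opening: 0.0001
time: 20.5
tool_pos: [0.6476, 0.1167, 0.127]
tool_rot: [3.136, 0.014, -0.062]
contact_force: [-2.9, -0.6, 6.0]
opening: 0.0003
```

Touch came at TCP z 0.1274, so the plate top is about 96 mm above the unit, within its range. Each −0.7 mm row gives about 6 N. I press to about 10 N and push +y.

```bash
python3 -m creep '[0,-0.0003,0,-0.0010,0]'; python3 -m creep '[0,-0.0003,0.001,-0.0012,0]'; python3 -m creep '[0,-0.0002,0.001,-0.0012,0]'
```

```text
time: 20.62
tool_pos: [0.6476, 0.1167, 0.1269]
tool_rot: [3.136, 0.013, -0.062]
contact_force: [-1.3, 0.2, 6.5]
opening: 0.0001
time: 20.75
tool_pos: [0.6477, 0.117, 0.1268]
tool_rot: [3.135, 0.011, -0.062]
contact_force: [-2.0, -3.8, 8.0]
opening: 0.0002
time: 20.88
tool_pos: [0.6478, 0.1171, 0.1268]
tool_rot: [3.134, 0.01, -0.062]
contact_force: [-2.5, -4.4, 7.8]
opening: 0.0003
```

```bash
python3 -m creep '[0,-0.0004,0.001,-0.0014,0]'; python3 -m creep '[0,-0.0004,0.0015,-0.0015,0]'; python3 -m creep '[0,-0.0004,0.002,-0.0015,0]'
```

```text
time: 21.0
tool_pos: [0.6477, 0.117, 0.1267]
tool_rot: [3.132, 0.008, -0.063]
contact_force: [-2.1, -4.2, 9.0]
opening: 0.0007
time: 21.12
tool_pos: [0.6478, 0.1174, 0.1267]
tool_rot: [3.131, 0.006, -0.063]
contact_force: [-1.8, -3.7, 9.5]
opening: 0.0005
time: 21.25
tool_pos: [0.6478, 0.1183, 0.1267]
tool_rot: [3.129, 0.004, -0.063]
contact_force: [-2.8, -4.4, 8.9]
opening: 0.0006
```

```bash
python3 -m creep '[0,-0.0004,0.0025,-0.0016,0]'; python3 -m creep '[0,-0.0004,0.0025,-0.0016,0]'; python3 -m creep '[0,-0.0004,0.0025,-0.0016,0]';python3 - <<'E'
from h import *
c=read_camera("scene")
cv2.imwrite("pics/p15.png",cv2.resize(c["image"][205:245,340:385,::-1],None,fx=16,fy=14,interpolation=cv2.INTER_LANCZOS4))
E
```

```text
time: 21.38
tool_pos: [0.6479, 0.1196, 0.1266]
tool_rot: [3.128, 0.002, -0.064]
contact_force: [-3.2, -4.4, 8.6]
opening: 0.0004
time: 21.5
tool_pos: [0.648, 0.1211, 0.1266]
tool_rot: [3.126, 0.0, -0.064]
contact_force: [-2.4, -2.9, 9.1]
opening: -0.0001
time: 21.62
tool_pos: [0.6482, 0.1225, 0.1266]
tool_rot: [3.125, -0.002, -0.064]
contact_force: [-2.6, -3.2, 9.6]
opening: 0.0007
```

View pics/p15.png

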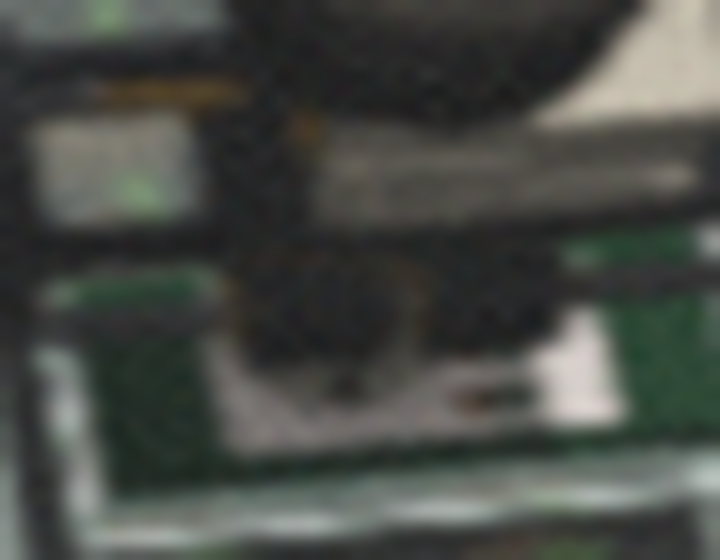

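The front slot has moved from p14 x≈475 to 495, about +4 mm, so the plate is being carried. I continue.

```bash
python3 -m creep '[0,-0.0005,0.0025,-0.0016,0, 0,-0.0005,0.0025,-0.0016,0]'; python3 -m creep '[0,-0.0005,0.0025,-0.0016,0, 0,-0.0005,0.0025,-0.0016,0]'
```

```text
time: 21.92
tool_pos: [0.6483, 0.1254, 0.1267]
tool_rot: [3.122, -0.007, -0.065]
contact_force: [-2.6, -3.4, 9.0]
opening: 0.0007
time: 22.18
tool_pos: [0.6485, 0.1283, 0.1267]
tool_rot: [3.119, -0.011, -0.066]
contact_force: [-3.6, -4.1, 9.4]
opening: 0.0004
```

```bash
python3 -m creep '[0,-0.0006,0.0025,-0.0016,0, 0,-0.0006,0.0025,-0.0016,0]'; python3 -m creep '[0,-0.0006,0.0025,-0.0016,0, 0,-0.0006,0.0025,-0.0016,0]';python3 - <<'E'
from h import *
c=read_camera("scene")
cv2.imwrite("pics/p16.png",cv2.resize(c["image"][205:245,340:385,::-1],None,fx=16,fy=14,interpolation=cv2.INTER_LANCZOS4))
E
```

```text
time: 22.42
tool_pos: [0.6487, 0.1311, 0.1267]
tool_rot: [3.116, -0.016, -0.066]
contact_force: [-2.3, -4.6, 9.3]
opening: 0.0004
time: 22.68
tool_pos: [0.649, 0.1338, 0.1268]
tool_rot: [3.113, -0.022, -0.067]
contact_force: [-1.9, -6.0, 9.1]
opening: 0.0007
```

View pics/p16.png

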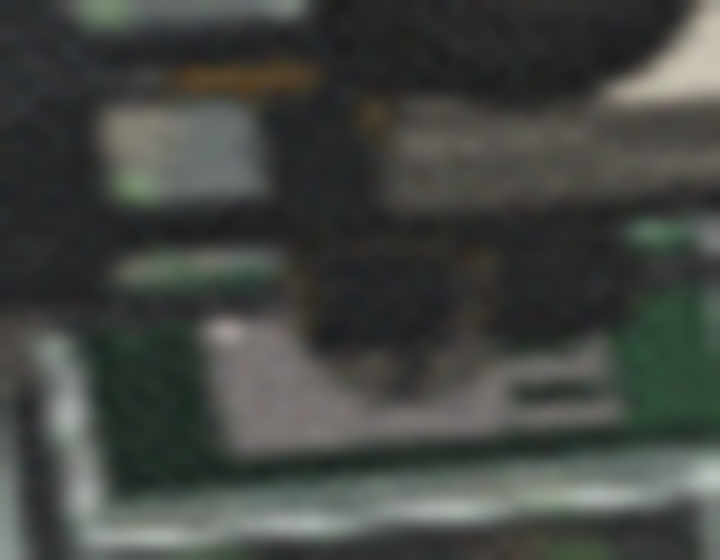

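```bash
python3 -m creep '[0,-0.0006,0.002,-0.0016,0]'; python3 -m creep '[0,-0.0006,0.002,-0.0016,0]'; python3 -m creep '[0,-0.0006,0.002,-0.0016,0]'
```

```text
time: 22.85
tool_pos: [0.6492, 0.1344, 0.1267]
tool_rot: [3.111, -0.024, -0.067]
contact_force: [-1.6, -5.0, 9.0]
opening: 0.0007
time: 22.98
tool_pos: [0.6493, 0.1348, 0.1268]
tool_rot: [3.108, -0.027, -0.067]
contact_force: [-2.1, -5.3, 8.4]
opening: 0.0001
time: 23.1
tool_pos: [0.6494, 0.1353, 0.1268]
tool_rot: [3.106, -0.029, -0.068]
contact_force: [-3.0, -5.3, 9.1]
opening: 0.0004
```

```bash
python3 -m creep '[0,-0.0006,0.0025,-0.0017,0]'; python3 -m creep '[0,-0.0006,0.0025,-0.0017,0]'; python3 - <<'E'
from h import *
c=read_camera("scene")
cv2.imwrite("pics/p17.png",cv2.resize(c["image"][205:245,340:385,::-1],None,fx=16,fy=14,interpolation=cv2.INTER_LANCZOS4))
E
```

```text
time: 23.22
tool_pos: [0.6497, 0.1362, 0.1267]
tool_rot: [3.104, -0.032, -0.068]
contact_force: [-1.3, -5.4, 8.8]
opening: 0.0002
time: 23.35
tool_pos: [0.6499, 0.1371, 0.1268]
tool_rot: [3.102, -0.035, -0.068]
contact_force: [-1.9, -5.0, 9.8]
opening: 0.0003
```

View pics/p17.png

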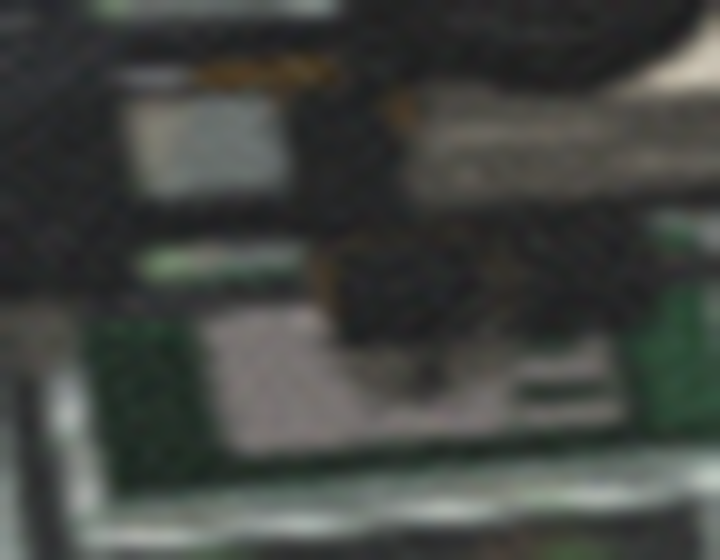

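The slot barely moves now (557→562) while the finger advances and resistance sits above 5 N, so the plate is at its stop. I lift off straight up and check.

```bash
python3 -m creep '[0,0,0,0,0, 0,0,0,0.005,0, 0,0,0,0.03,0, 0,0,0,0.04,0, 0,-0.05,0,0.02,0, 0,-0.06,0,0,0, 0,-0.06,0,0,0, 0,-0.04,0,0,0, 0,0,0,0,0]'; python3 m.py; python3 - <<'E'
from h import *
for n,o in(("scene",(330,195)),("top",(255,130))):
    c=avg(n,2)
    cv2.imwrite(f"pics/p18{n}.png",cv2.resize(c["image"][o[1]:o[1]+75,o[0]:o[0]+75,::-1],None,fx=8,fy=8,interpolation=cv2.INTER_CUBIC))
E
```

```text
time: 24.52
tool_pos: [0.434, 0.1373, 0.2226]
tool_rot: [3.103, -0.035, -0.068]
contact_force: [0.1, 0.4, 0.3]
opening: 0.0004
scene frame [644.3 138.7 120.2  49.6  86.4] dome [584.41839629 142.46743117] -0.06283185307179577
window [644.9 138.   76.7  39.6  86.5] 241
slots y in unit: mean 27.3 x 6.6 range 26.4 28.3 2
top frame [648.9 137.2 118.6  48.7  86.3] dome [589.0250629 141.0719385] -0.06457718232379024
window [649.8 128.9  57.6  39.5  85.9] 199
```

View pics/p18scene.png

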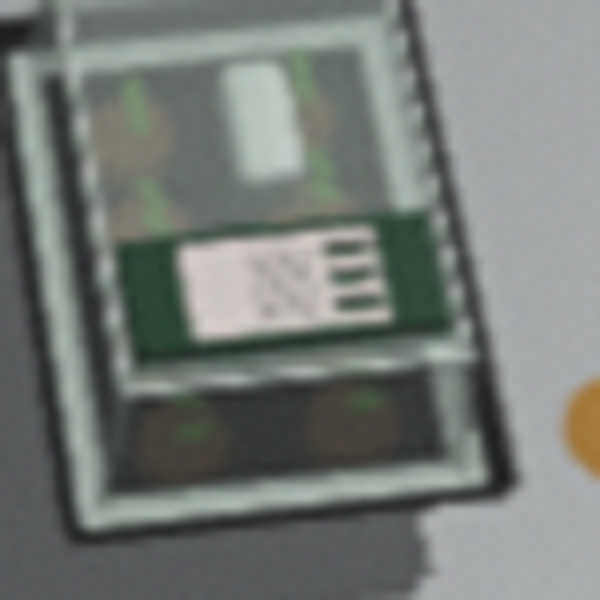

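View pics/p18top.png

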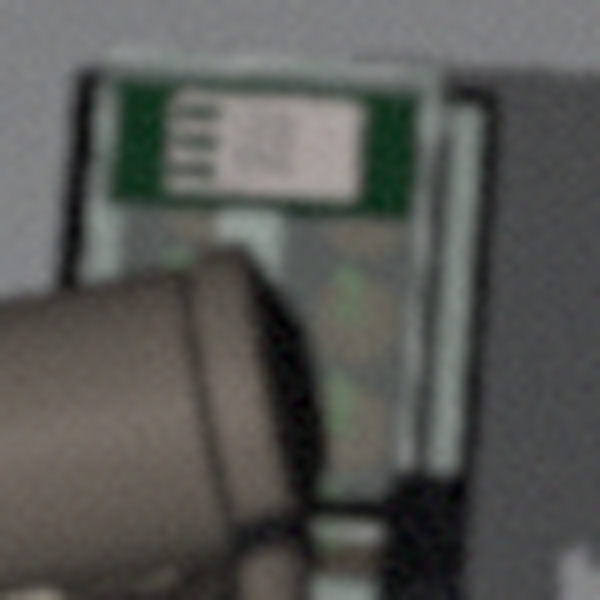

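```bash
cat > prof.py <<'E'
from h import *
import sys
z=.138; cx,cy,a=.6465,.138,-.063
for n in("scene","top"):
    c=avg(n,3)
    ys=np.arange(-45,46,1.); xs=np.arange(-14,15,1.); Y,X=np.meshgrid(ys/1000,xs/1000)
    if n=="top": X=X+.003
    P=np.c_[(cx+X*np.cos(a)-Y*np.sin(a)).ravel(),(cy+X*np.sin(a)+Y*np.cos(a)).ravel(),np.full(X.size,z)]
    q=proj(c,P).astype(np.float32).reshape(*X.shape,2); I=cv2.remap(cv2.cvtColor(c["image"],cv2.COLOR_RGB2GRAY),q[...,0],q[...,1],cv2.INTER_CUBIC).astype(float)
    m=I.mean(0); print(n,[(int(y),int(v)) for y,v in zip(ys[::3],m[::3])]); 
    g=np.abs(np.gradient(m)); cv2.imwrite(f"pics/r_{n}.png",cv2.resize(I.astype(np.uint8)[:,::-1],None,fx=8,fy=8,interpolation=cv2.INTER_CUBIC))
    h=m>(m.max()+m[:3].min())/2; print("white from",ys[h].min(),"to",ys[h].max())
E
python3 prof.py
```

```text
scene [(-45, 57), (-42, 74), (-39, 130), (-36, 185), (-33, 203), (-30, 201), (-27, 199), (-24, 200), (-21, 199), (-18, 200), (-15, 197), (-12, 186), (-9, 176), (-6, 176), (-3, 178), (0, 176), (3, 176), (6, 178), (9, 181), (12, 190), (15, 191), (18, 163), (21, 132), (24, 123), (27, 124), (30, 127), (33, 138), (36, 141), (39, 110), (42, 71), (45, 61)]
white from -39.0 to 37.0
top [(-45, 46), (-42, 77), (-39, 119), (-36, 150), (-33, 161), (-30, 162), (-27, 160), (-24, 160), (-21, 161), (-18, 160), (-15, 155), (-12, 146), (-9, 140), (-6, 141), (-3, 143), (0, 141), (3, 142), (6, 143), (9, 146), (12, 151), (15, 146), (18, 129), (21, 111), (24, 103), (27, 105), (30, 108), (33, 110), (36, 100), (39, 73), (42, 47), (45, 37)]
white from -40.0 to 35.0
```

View pics/r_scene.png

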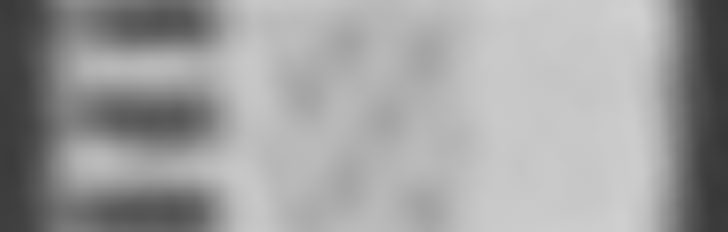

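View pics/r_top.png

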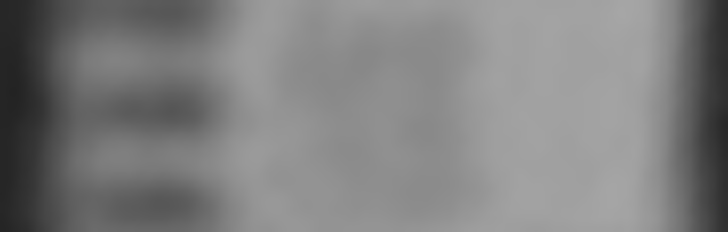

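In the rectified window, the rib pattern is centred at +0.2 mm (scene) and +1 mm (top) from the window's middle, and the slots are against the +y end. Two-view heights of the frame before and after differ by about 42–43 mm, as they should for a seated dome. I hand in.

```bash
python3 -c "
from cell import workorder,telemetry
s=telemetry.observe();print(s['time'],s['tool_pos'],s['contact_force'])
print(workorder.hand_in())"
```

```text
25.225 [0.43625121 0.13697897 0.22205445] [ 0.22206377 -0.06723986  0.14795521]
the job is handed in; nothing more can be done
None
```

The dome is seated on the tray and the vent is slid shut. I handed the job in at about 25 s; it reports no verdict.

**Dome on the tray:** I gripped the dome by its ridge (27.9 mm between the fingers), carried it over and lowered it until it touched softly, at about 15 N on the wrist at most, then released it. The last pictures put its centre at about (587, 142) mm against the tray's (586, 141) mm. The yaw difference is below 0.01 rad, and the dome sits about 42–43 mm higher than it stood on the table. The two views disagree by up to 4–5 mm on the dome's x. In the last scene picture the rim margins looked uneven, about 1 px on the left and 3.4 px on the right, though the measured centre had not moved.

**Vent:** I found the plate by touch and pushed it shut with about 9–10 N of pressing, until the resistance rose and the finger slipped. After lifting off, the pad's ribs were centred within about 1 mm of the window's middle, with the slots at the +y end. That estimate is good to about 1–2 mm, against the 2.5 mm allowed.

**Checks that disagreed:**
- **Fingertip height:** the stated geometry did not match what I saw. By touch and in the pictures, the tips stood about 36 mm higher than reported. My first grasp therefore closed above the ridge, and I used the touched height from then on. Finding it meant pressing on the ridge with the fingers closed, up to about 21 N.
- **Tool tilt:** it drifted by a few hundredths of a radian during the moves. The dome still settled level by eye.

The route stayed clear of the dibber, pot, fork and seed tin. I did not measure them again at the end.

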